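# Put the model-making mallet away in its tray

### The arm

A 6-joint arm with a two-finger parallel gripper is mounted at the origin on the work surface. World frame = base frame: x ahead of the robot, y to its left, z up, the work surface at z = 0. Lengths are in m, angles in rad, forces in N, time in s.
With the tool pointing down it reaches from about 0.4 to 0.825 m from the base axis. Payload 7 kg.
Tool frame: the origin (TCP) lies at the very end of the fingers, on their centre line; the grasp point (between the pads) lies 19 mm behind it (tcp_to_grasp is the distance from the TCP to the grasp point, in m); x points along the fingers, z is the direction in which the jaws open and shut, and the axes are right-handed (so a half turn about x gives the same grasp; the last joint's range is limited). The gripper opens to 88 mm and grips with 3 to 60 N. Pads are 19 mm wide; open, the fingers measure 130 mm over their backs; the gripper's body (78 mm by 193 mm) begins 47 mm behind the grasp point.
Start: joints at [1.528, 0.359, 0.012, 0, -1.224, -0.288], TCP at [0.219, 0.638, 0.201] pointing down, gripper open.
Joint ranges: [-3.07, 3.07], [-1.43, 2.12], [-1.02, 1.25], [-3.03, 1.67], [-3.05, -0], [-3.03, 3.03]. Speed limits (rad/s): [2.39, 2.39, 3.01, 3.14, 3.14, 3.14].

### API

Orientations are given as [roll, pitch, yaw] about the fixed x, y, z axes, in that order (R = Rz(yaw) Ry(pitch) Rx(roll)).
In Python, from station import get_state, grab_frame, job_done, tcp_to_grasp gives the robot as it stands. The module is installed in compiled form; this text tells all that it offers.
- The arm moves only by the shell command python3 -m crank 'ROWS' [FORCE]. ROWS is JSON, a list of rows, each a list of 7 numbers: the shift along the tool's x, y, z in m, then the turn, a rotation vector about the tool's x, y, z in rad, then the opening, from 0 (shut) to 1 (fully open). In form: [[x, y, z, wx, wy, wz, fingers], ...]. A call has 1 to 10 rows; each row is the pose to reach, as a shift and turn from the pose commanded when the call began, along the tool's axes at that moment; what a row does not reach only later rows make up. A row lasts 1/8 s, in which the tool goes at most 62.5 mm and 10.7 degrees, less where a joint would pass 70% of its speed; a pose out of reach is approached as far as the arm can. A call with a gripper value outside its range is refused whole. The fingers move at their own pace and stop on an object; FORCE is the grip in N (left out, the last holds). Time passes only in rows, so rows that repeat a pose let the fingers close. It gives the time, the measured TCP pose, the force and the opening at its end, in the units of the state.
- get_state(): the state, without advancing time (a new reading comes with each control period).
- grab_frame(name): name is "scene" or "side" or "wrist"; returns a dict with "pixels" (420x560x3 uint8, red, green, blue), "vfov" (degrees; the focal length in pixels is half the picture's height over the tangent of half this angle, whatever the lens; pixels are square), "cx", "cy" (the principal point, pixels), "extrinsics" (4x4, takes a point from world to camera coordinates). Camera axes: x right, y up, looking along -z (the intrinsics and any distortion apply to the point x, -y, -z); pixel columns grow to the right and rows downward; lengths in m; the calibration is good to about 2 mm. A picture is of the moment at which its call begins. There is no depth.
- job_done(): hands the job in, once; it reports no verdict.
The state is a dict: "t": time; "q": joint angles; "qd": joint speeds; "joint_efforts": joint torques, N m; "eef_pos": TCP position; "ee_rot": TCP orientation; "force": force on the tool from outside, world axes, zero at the start; "moment": the same for the moment, N m; "width": finger opening in m.
Only numpy, scipy, OpenCV 4.12 (cv2) and the standard library are available. Lean on these libraries where they do the work, as an engineer would, in place of code of your own. Each camera call takes 0.05 s, during which the arm holds its last target.

### The job

Put the small red-handled mallet away in the black tool tray: turn it to match the T-shaped cutout, lay it in, and press it down with the gripper until the orange holder under it is fully home and the handle is flush with the tray. Leave the screwdriver lying where it is, and let go of the mallet.

Things in the scene. Friction and masses are not known exactly. Their poses are not given: they have to be found in the camera images.
- mallet_mid (a point): Small mallet lying on the table, 185 mm long, 0.11 kg. The point is mid-handle, half-way up (11 mm above its flat underside): grip here. x: along the handle to the head, z: up. Red handle 20 mm wide (y), 22 mm high, x -95 to +50 mm; brown wooden head with black rubber faces, x +50 to +90 mm, 76 mm across (y), 26 mm high. Balance point about 30 mm towards the head.
- cutout (a point): Where mallet_mid belongs when fully home, 21 mm above the table; x to the cutout's head end, z up. Fixed tray, black top at 32 mm, grey floor at 6 mm; x +-122, y -80 to +125 mm (pen stowed at y +100). Cutout: mallet's outline plus 7 mm all round (handle slot 34 mm wide, head pocket 54 x 90 mm). Finger notch across the handle slot, down to the floor: x +-30, y +-65 mm.
- holder (a joint): Orange plates in the cutout, under handle and head: 0 = raised (tops 18 mm above the table; a mallet just laid in stands 8 mm too high), 0.008 m = fully home, handle top flush with the tray. They move straight down together at about 8 N, without a spring: they stay where pushed. The mallet's weight does not move them.
- screwdriver_mid (a point): Green-handled screwdriver, 190 mm long, lying on the table, not to be moved. The point is in its handle (26 mm thick), 13 mm above the table and 30 mm behind the middle of its length; x runs towards the blade tip.
Things that resemble listed ones, but are neither listed nor needed, are in the scene too. Of the things that look like the part that bears mallet_mid, the middle-sized one is meant.

How it is judged:
On the way:
1. the gripper presses the mallet down in the cutout: the mallet lies within 12 mm and 10 degrees of its place and the holder goes down more than 5 mm while the fingers touch the mallet (value of joint holder above 0.005 m and horizontal distance between mallet_mid and cutout below 0.012 m and angle between the x axis of mallet_mid and the x axis of cutout, either way round below 0.175 rad and contact force between the fingers and mallet above 0.5 N), for 0.1 s.
At the end, for the whole second after the job is handed in: The mallet lies at rest in the T-shaped cutout, its middle within 12 mm of the cutout's point horizontally and no more than 4 mm above it, its length within 10 degrees of the cutout's and level within 5.7 degrees, the holder pressed down more than 5 mm of its 8 mm (value of joint holder above 0.005 m and z of mallet_mid in the frame of cutout below 0.004 m and horizontal distance between mallet_mid and cutout below 0.012 m and angle between the x axis of mallet_mid and the x axis of cutout, either way round below 0.175 rad and angle between the z axis of mallet_mid and the z axis of cutout, either way round below 0.1 rad and linear speed of mallet below 0.02 m/s); the robot touches nothing.
It fails at once if the screwdriver is moved more than 40 mm from where it lay (distance of screwdriver_mid from where it was at the start of the episode above 0.04 m).
It also fails if it takes over 38 s, if anything falls off the work surface, if the arm or the gripper's body presses on something with over 40 N, if the wrist force passes 120 N, or if a joint passes its speed limit or range.

## Working session

There is one attempt and no reset: what is moved stays moved. The work goes in short steps, Python scripts to look and compute and a shell command to move; the robot and the scene stay as the last step left them, time stands still between calls to the robot, and variables do not carry over. Pictures are saved under pics/ and viewed, and the job is handed in when it is done.

```bash
mkdir -p pics; ls
cat > h.py <<'E'
import numpy as np, cv2, json
from station import get_state, grab_frame, tcp_to_grasp
from scipy.spatial.transform import Rotation as R
def snap(n,tag):
    f=grab_frame(n); cv2.imwrite(f'pics/{tag}.png',f['pixels'][:,:,::-1]); 
    np.save(f'pics/{tag}.npy',{k:f[k] for k in f},allow_pickle=True); return f
def load(tag): return np.load(f'pics/{tag}.npy',allow_pickle=True).item()
def ray(f,u,v):
    fo=f['pixels'].shape[0]/2/np.tan(np.radians(f['vfov'])/2)
    E=np.array(f['extrinsics']); d=np.array([(u-f['cx'])/fo,-(v-f['cy'])/fo,-1])
    return -E[:3,:3].T@E[:3,3], E[:3,:3].T@d
def pt(f,u,v,z):
    c,d=ray(f,u,v); return c+d*(z-c[2])/d[2]
def proj(f,p):
    fo=f['pixels'].shape[0]/2/np.tan(np.radians(f['vfov'])/2)
    E=np.array(f['extrinsics']); q=E[:3,:3]@np.array(p)+E[:3,3]
    return f['cx']+fo*q[0]/-q[2], f['cy']-fo*q[1]/-q[2]
def crop(tag,u0,v0,u1,v1,s,out):
    im=cv2.imread(f'pics/{tag}.png')[v0:v1,u0:u1]; cv2.imwrite(f'pics/{out}.png',cv2.resize(im,None,fx=s,fy=s,interpolation=cv2.INTER_CUBIC))
E
python3 - <<'E'
from h import *
print(get_state())
for n in ['scene','side','wrist']:
    f=snap(n,n+'0'); print(n,f['vfov'],f['cx'],f['cy'],[k for k in f if k!='pixels']); print(np.round(f['extrinsics'],3))
print(tcp_to_grasp)
E
```

```text
pics
{'t': 0.0, 'q': array([ 1.52811712e+00,  3.59367294e-01,  1.10751929e-02, -3.48399916e-04,
       -1.22409999e+00, -2.88125925e-01]), 'qd': array([ 6.19978830e-04,  1.05265451e-03, -1.63868516e-04,  6.08677379e-05,
        2.89486882e-04,  6.54974551e-04]), 'joint_efforts': array([ 9.17509860e-04, -5.82721531e+01,  2.93050039e+01,  6.99746042e+00,
        6.99714728e-03, -1.45507329e-04]), 'eef_pos': array([0.21908413, 0.63790243, 0.20004282]), 'ee_rot': array([ 0.08571905,  1.56916729, -1.81600105]), 'force': array([-0.17153366, -0.56703691, -0.54355074]), 'moment': array([ 0.00819113, -0.00753662,  0.03437592]), 'width': 0.08739079141037388}
scene 51.8938489920949 278.30431884809633 208.0117129612713 ['vfov', 'cx', 'cy', 'extrinsics']
[[ 0.782  0.624  0.016 -0.218]
 [-0.485  0.591  0.644  0.222]
 [ 0.392 -0.511  0.765 -1.236]
 [ 0.     0.     0.     1.   ]]
side 56.386302115365275 280.89527974539794 206.72714302711282 ['vfov', 'cx', 'cy', 'extrinsics']
[[ 0.901 -0.434 -0.011 -0.418]
 [ 0.207  0.408  0.889 -0.09 ]
 [-0.381 -0.803  0.457 -1.152]
 [ 0.     0.     0.     1.   ]]
wrist 67.04242907142326 279.87539428736875 205.67060708007298 ['vfov', 'cx', 'cy', 'extrinsics']
[[-0.324 -0.946  0.001  0.675]
 [ 0.907 -0.311 -0.285  0.035]
 [ 0.27  -0.091  0.959 -0.39 ]
 [ 0.     0.     0.     1.   ]]
0.0188
```

View pics/scene0.png

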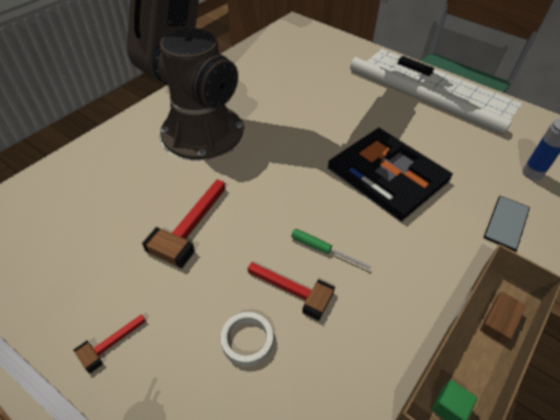

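View pics/side0.png

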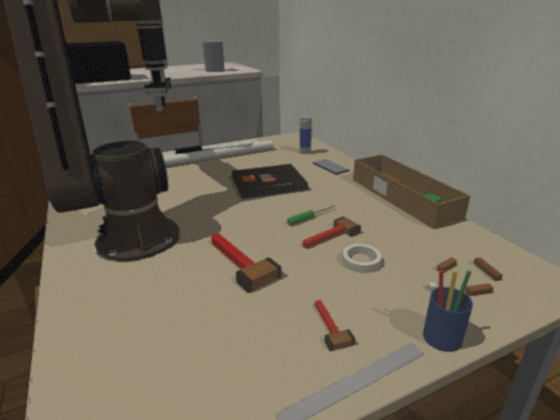

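View pics/wrist0.png

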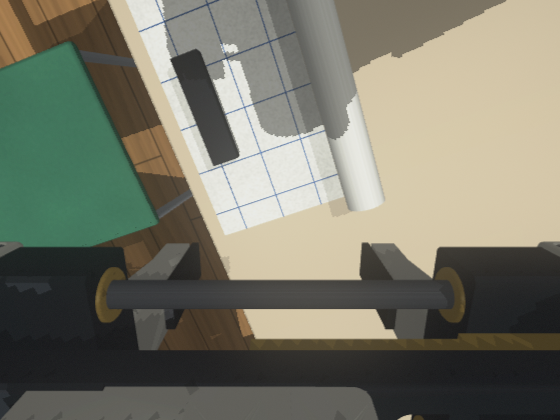

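Three red mallets could be meant: large at scene (190,222), small at (110,340), and middle at (290,288). The middle one should be it; a close crop of each will check this.

Run:
```python
from h import *
crop('scene0',235,220,385,330,5,'c_m'); crop('scene0',320,120,460,225,5.5,'c_t')
crop('side0',280,195,375,275,8,'c_ms'); crop('side0',225,160,315,200,8,'c_ts')
```

```text
(no output)
```

View pics/c_m.png

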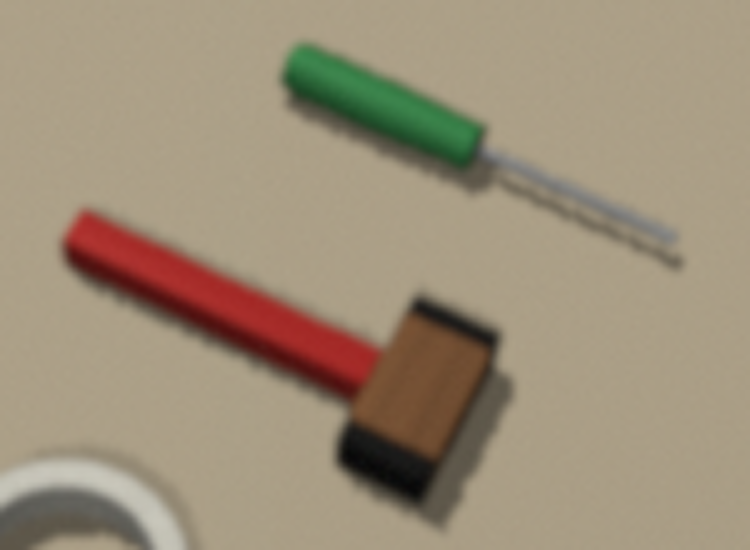

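View pics/c_t.png

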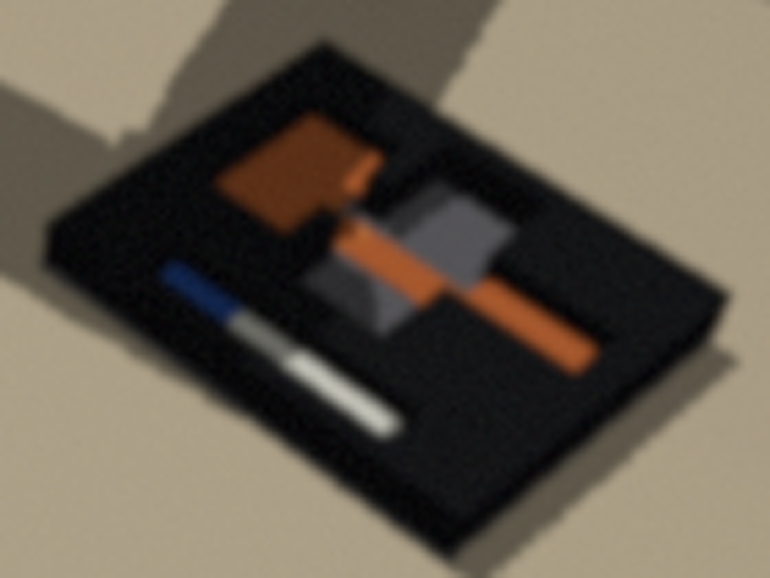

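View pics/c_ms.png

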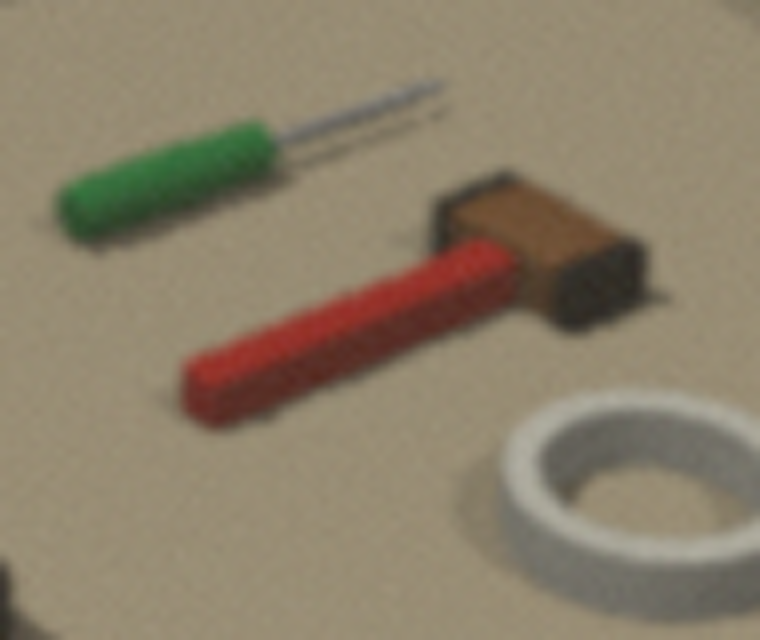

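View pics/c_ts.png

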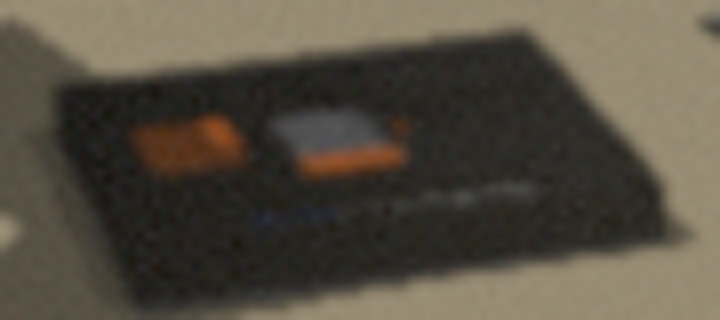

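Scene crop: the middle mallet has its tail at about (250,266) and its head at about (318,298). Its shape matches, and the fit will test the size. The tray has its head pocket at upper left (375,152) and the pen at lower left, which agrees with the listed y axis. I'll brighten the tray to read its corners.

Run:
```python
import cv2,numpy as np
for a,b,(u0,v0,u1,v1),s in [('scene0','e_t',(320,120,460,225),5.5),('side0','e_ts',(225,160,315,200),8)]:
    im=cv2.imread(f'pics/{a}.png')[v0:v1,u0:u1].astype(float)
    im=cv2.resize(np.clip(im*4,0,255).astype(np.uint8),None,fx=s,fy=s,interpolation=cv2.INTER_CUBIC); cv2.imwrite(f'pics/{b}.png',im)
```

```text
(no output)
```

View pics/e_t.png

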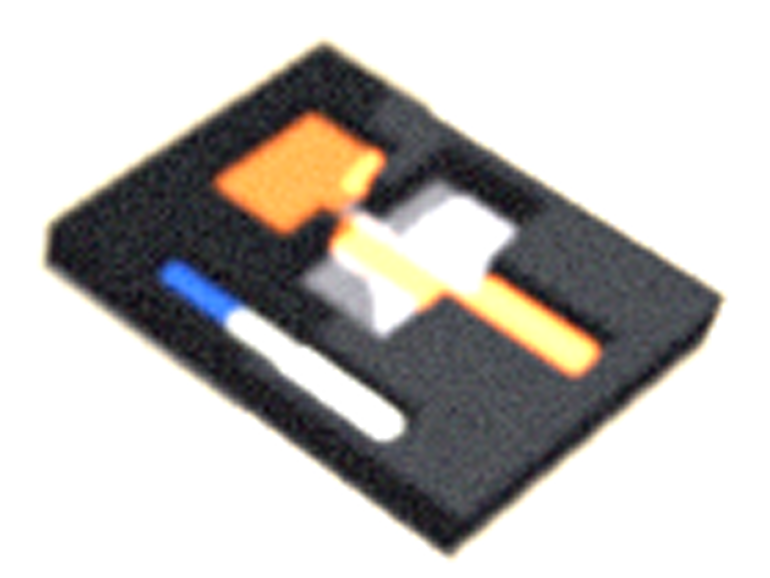

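View pics/e_ts.png

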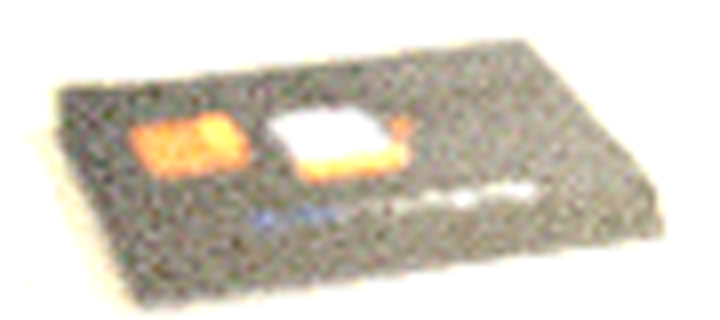

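```bash
cat > fit.py <<'E'
from h import *
from scipy.optimize import least_squares
def un(u0,v0,s,l): return [((u+.5)/s-.5+u0,(v+.5)/s-.5+v0) for u,v in l]
def fit(obs,z0,g):
    # obs: list of (frame, pts3 mm, px)
    def w(p,m):
        m=np.array(m)/1e3; c,s=np.cos(p[2]),np.sin(p[2])
        return np.array([p[0]+c*m[0]-s*m[1],p[1]+s*m[0]+c*m[1],z0+m[2]])
    r=lambda p:np.concatenate([np.array(proj(f,w(p,m)))-px for f,M,P in obs for m,px in zip(M,P)])
    s=least_squares(r,g,loss='soft_l1',x_scale=[.1,.1,.1]); return s.x,r(s.x).reshape(-1,2)
E
python3 - <<'E'
from fit import *
f=load('scene0'); g=load('side0')
M=[(-95,10,11),(-95,-10,11),(50,38,15),(90,38,15),(50,-38,15),(90,-38,15)]
Ps=un(235,220,5,[(86,210),(66,238),(420,295),(498,337),(345,428),(432,468)])
Pd=un(280,195,8,[(190,360),(213,386),(437,202),(512,172),(575,275),(642,243)])
for o in [[(f,M,Ps)],[(g,M,Pd)],[(f,M,Ps),(g,M,Pd)]]:
    x,r=fit(o,.011,[.5,0,-.8]); print('mallet',np.round(x,4),np.degrees(x[2]),'\n',np.round(r,1).tolist())
T=[(122,-80,11),(122,125,11),(-122,-80,11),(-122,125,11),(-122,125,-21),(122,125,-21)]
Pt=un(320,120,5.5,[(323,40),(50,223),(725,297),(455,515),(448,556),(48,265)])
c=pt(f,390,172,.032); print('tray approx',c)
x,r=fit([(f,T,Pt)],.021,[c[0],c[1],2.5]); print('tray',np.round(x,4),np.degrees(x[2]),'\n',np.round(r,1).tolist())
def w(p,m):
    m=np.array(m)/1e3; c,s=np.cos(p[2]),np.sin(p[2]); return [p[0]+c*m[0]-s*m[1],p[1]+s*m[0]+c*m[1],.021+m[2]]
for m in T:
    u,v=proj(g,w(x,m)); print(m,round((u-225)*8),round((v-160)*8))
E
```

```text
mallet [ 0.5045 -0.2472  0.1853] 10.61886340467925 
 [[0.0, -1.2], [-0.7, 0.2], [0.1, -1.1], [2.2, -1.4], [-0.8, 1.5], [0.2, 2.4]]
mallet [ 0.5007 -0.2499  0.182 ] 10.42671792156876 
 [[-1.3, 0.1], [0.4, -0.0], [-0.5, -0.6], [-0.3, -0.7], [0.3, 0.5], [1.7, 0.3]]
mallet [ 0.5036 -0.2472  0.1865] 10.683107462567225 
 [[-0.3, -1.3], [-1.1, 0.0], [-0.2, -1.3], [1.9, -1.7], [-1.1, 1.3], [-0.1, 2.2], [-0.7, -0.5], [1.0, -0.7], [-0.3, -1.2], [-0.1, -1.3], [0.6, -0.2], [1.9, -0.4]]
tray approx [0.51108919 0.16312718 0.032     ]
tray [0.5036 0.2051 2.9761] 170.51745224602686 
 [[0.3, -0.9], [-0.7, -1.1], [1.8, -0.9], [1.2, 0.5], [-0.7, 1.5], [-1.6, 0.1]]
(122, -80, 11) 53 79
(122, 125, 11) 134 247
(-122, -80, 11) 529 24
(-122, 125, 11) 665 179
(-122, 125, -21) 664 243
(122, 125, -21) 138 314
```

```bash
cat >> h.py <<'E'
def tool(): 
    s=get_state(); return np.array(s['eef_pos']),R.from_euler('xyz',s['ee_rot']).as_matrix(),s
def goal(p,yawz,half=0):
    """TCP at p, tool x down, tool z (jaw) at world angle yawz -> shift & rotvec in tool axes"""
    p0,R0,s=tool(); z=np.array([np.cos(yawz),np.sin(yawz),0]); x=np.array([0,0,-1.]); y=np.cross(z,x)
    Rt=np.stack([x,y,z],1); rv=R.from_matrix(R0.T@Rt).as_rotvec(); sh=R0.T@(np.array(p)-p0)
    print('shift',np.round(sh,4),'rot',np.round(rv,3),'deg',round(np.degrees(np.linalg.norm(rv)),1),'len',round(np.linalg.norm(sh),3))
E
python3 - <<'E'
from h import *
p,Rt,s=tool(); print(np.round(Rt,3)); f=load('wrist0')
c,d=ray(f,280,206); print('cam',c,'rel tool',Rt.T@(c-p),'axis in tool',Rt.T@d)
for u,v in [(280,0),(280,200),(0,0),(560,0)]: print(u,v,np.round(Rt.T@(pt(f,u,v,0.0)-p),3))
for h in [100.6,-79.4]:
    print(h); goal([.505,-.248,.2],np.radians(h))
goal([.5,.2,.2],np.radians(80.5)); goal([.5,.2,.2],np.radians(-99.5))
E
```

```text
[[-0.     0.946 -0.325]
 [-0.001 -0.325 -0.946]
 [-1.     0.     0.001]]
cam [0.29234987 0.61403625 0.38332589] rel tool [-0.18306307  0.07706026 -0.0008812 ] axis in tool [ 9.58181613e-01 -2.86162654e-01  4.06627054e-04]
280 0 [ 0.2    0.19  -0.001]
280 200 [ 0.2   -0.03  -0.001]
0 0 [ 0.2    0.19  -0.297]
560 0 [0.201 0.19  0.295]
100.6
shift [0.0013 0.5582 0.7451] rot [ 2.626e+00  0.000e+00 -2.000e-03] deg 150.4 len 0.931
-79.4
shift [0.0013 0.5582 0.7451] rot [-0.516  0.001  0.   ] deg 29.6 len 0.931
shift [0.0007 0.4079 0.323 ] rot [ 2.977e+00 -0.000e+00 -2.000e-03] deg 170.5 len 0.52
shift [0.0007 0.4079 0.323 ] rot [-0.165  0.001 -0.   ] deg 9.5 len 0.52
```

Run:
```python
from h import *
goal([.43,.2,.26],np.radians(-99.5))
```

```text
shift [-0.0593  0.3417  0.3458] rot [-0.165  0.001 -0.   ] deg 9.5 len 0.49
```

```bash
python3 -m crank '[[-0.06,0.342,0.346,-0.165,0,0,0.6],[-0.06,0.342,0.346,-0.165,0,0,0.6],[-0.06,0.342,0.346,-0.165,0,0,0.6],[-0.06,0.342,0.346,-0.165,0,0,0.6],[-0.06,0.342,0.346,-0.165,0,0,0.6],[-0.06,0.342,0.346,-0.165,0,0,0.6],[-0.06,0.342,0.346,-0.165,0,0,0.6],[-0.06,0.342,0.346,-0.165,0,0,0.6],[-0.06,0.342,0.346,-0.165,0,0,0.6],[-0.06,0.342,0.346,-0.165,0,0,0.6]]'
python3 - <<'E'
from h import *
print(get_state()['t'],get_state()['q']); snap('wrist','w1'); snap('scene','s1')
f=load('w1');print(proj(f,[.5036,.2051,.032]))
E
```

```text
t: 1.4
eef_pos: [0.4302, 0.1999, 0.2608]
ee_rot: [-2.074, 1.571, 2.472]
force: [-0.2, 1.1, 0.5]
width: 0.0523
1.4 [ 8.50945313e-01 -1.53984222e-02 -3.12735213e-01 -3.07867881e-04
 -1.27347428e+00  5.53022151e-01]
(np.float64(266.9137759252515), np.float64(116.09541546121184))
```

View pics/w1.png

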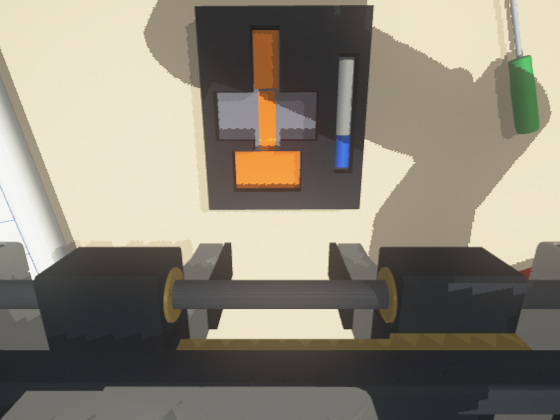

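Wrist picture: the tray's corners are near (196,7), (372,7), (360,209) and (209,209). The holder is raised, with the head pocket at (267,170) towards the robot. I'll enlarge it.

Run:
```python
from h import *
crop('w1',185,0,385,215,2.8,'c_w1')
im=cv2.imread('pics/c_w1.png'); cv2.imwrite('pics/c_w1b.png',np.clip(im.astype(float)*2.5,0,255).astype(np.uint8))
```

```text
(no output)
```

View pics/c_w1b.png

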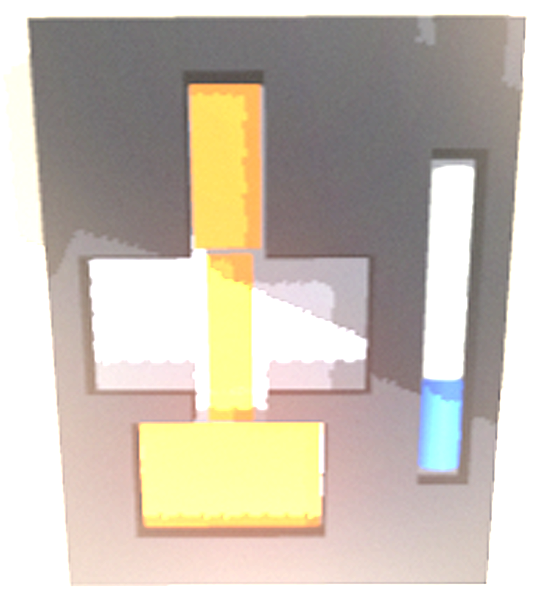

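```bash
cat >> fit.py <<'E'
def fitk(obs,z0,g):
    def w(p,m):
        m=np.array(m)/1e3; c,s=np.cos(p[2]),np.sin(p[2])
        return np.array([p[0]+c*m[0]-s*m[1],p[1]+s*m[0]+c*m[1],z0+m[2]])
    def pj(f,P,k):
        u,v=proj(f,P); fo=210/np.tan(np.radians(f['vfov'])/2); x,y=(u-f['cx'])/fo,(v-f['cy'])/fo; q=1+k*(x*x+y*y); return np.array([f['cx']+fo*x*q,f['cy']+fo*y*q])
    r=lambda p:np.concatenate([pj(f,w(p,m),p[3])-px for f,M,P in obs for m,px in zip(M,P)])
    s=least_squares(r,list(g)+[0.],loss='soft_l1',x_scale=[.1,.1,.1,.1]); return s.x,r(s.x).reshape(-1,2)
E
python3 - <<'E'
from fit import *
f=load('w1')
T=[(-122,-80,11),(-122,125,11),(122,-80,11),(122,125,11),(-30,-65,11),(-30,65,11),(30,-65,11),(30,65,11),(-102,-17,11),(-102,17,11),(97,-45,11),(97,45,11)]
P=un(185,0,2.8,[(28,17),(525,17),(70,583),(487,583),(82,257),(372,257),(88,393),(370,392),(184,71),(266,71),(136,536),(326,536)])
for F in (fit,fitk):
    x,r=F([(f,T,P)],.021,[.5036,.2051,2.976]); print('tray',np.round(x,4),np.degrees(x[2]),'\n',np.round(r,1).tolist())
# scene distortion
fs=load('scene0'); g=load('side0')
M=[(-95,10,11),(-95,-10,11),(50,38,15),(90,38,15),(50,-38,15),(90,-38,15)]
Ps=un(235,220,5,[(86,210),(66,238),(420,295),(498,337),(345,428),(432,468)])
x,r=fitk([(fs,M,Ps)],.011,[.5,-.25,.18]);print(x,np.round(r,1).tolist())
E
```

```text
tray [0.5036 0.2061 2.9776] 170.6051379069985 
 [[-0.3, -0.4], [1.9, -0.9], [-1.1, 1.6], [0.7, 1.3], [-1.3, -0.6], [1.3, -0.8], [-0.5, 0.7], [0.5, 0.8], [-0.3, -0.2], [-0.2, -0.3], [0.3, 0.5], [-0.3, 0.4]]
tray [ 0.5046  0.2061  2.9787 -0.0203] 170.6693734015049 
 [[0.3, 0.7], [0.8, 0.0], [-1.0, 1.0], [0.7, 0.5], [-1.3, -0.9], [1.1, -1.4], [-0.5, 0.1], [0.4, 0.1], [-0.3, 0.2], [-0.4, 0.0], [0.3, -0.1], [-0.3, -0.4]]
[ 0.50787468 -0.24978173  0.18421184 -0.50652553] [[0.7, -0.1], [0.1, 1.1], [-0.0, -0.6], [1.3, -1.7], [-1.0, 0.5], [-0.8, 0.3]]
```

Run:
```python
from h import *
goal([.555,-.237,.2],np.radians(100.6))
```

```text
shift [0.0607 0.1952 0.4113] rot [ 2.792e+00  1.000e-03 -0.000e+00] deg 160.0 len 0.459
```

```bash
python3 -m crank '[[0.06,0.195,0.41,1.6,0,0,0.6],[0.06,0.195,0.41,1.6,0,0,0.6],[0.06,0.195,0.41,1.6,0,0,0.6],[0.06,0.195,0.41,1.6,0,0,0.6],[0.06,0.195,0.41,1.6,0,0,0.6],[0.06,0.195,0.41,1.6,0,0,0.6],[0.06,0.195,0.41,1.6,0,0,0.6],[0.06,0.195,0.41,1.6,0,0,0.6],[0.06,0.195,0.41,2.2,0,0,0.6],[0.06,0.195,0.41,2.2,0,0,0.6]]'
python3 - <<'E'
from h import *
goal([.555,-.237,.2],np.radians(100.6)); print(get_state()['q'])
E
```

```text
t: 2.75
eef_pos: [0.5555, -0.2356, 0.1999]
ee_rot: [0.352, 1.569, 3.018]
force: [-0.2, -0.0, -0.3]
width: 0.0528
shift [-0.0001  0.0015 -0.0002] rot [ 0.911  0.001 -0.001] deg 52.2 len 0.001
[-7.77038867e-02  2.43591646e-01 -1.52900699e-01 -8.02411160e-05
 -1.17592238e+00 -3.97301728e-01]
```

```bash
python3 -m crank '[[0,0,0,0.91,0,0,0.6],[0,0,0,0.91,0,0,0.6],[0,0,0,0.91,0,0,0.6],[0,0,0,0.91,0,0,0.6],[0,0,0,0.91,0,0,0.6],[0,0,0,0.91,0,0,0.6]]'
python3 - <<'E'
from h import *
snap('wrist','w2'); goal([.555,-.237,.2],np.radians(100.6))
E
```

```text
t: 3.5
eef_pos: [0.5555, -0.2352, 0.2005]
ee_rot: [1.149, 1.57, 2.913]
force: [0.4, -0.0, 0.6]
width: 0.0524
shift [ 0.0005  0.0007 -0.0015] rot [ 0.011  0.    -0.001] deg 0.6 len 0.002
```

View pics/w2.png

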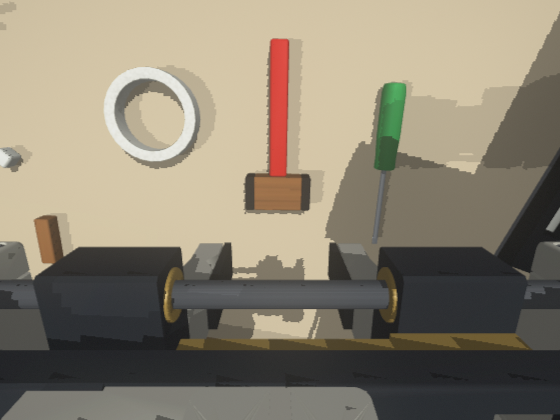

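Run:
```python
from h import *
crop('w2',235,30,325,220,3.1,'c_w2')
```

```text
(no output)
```

View pics/c_w2.png

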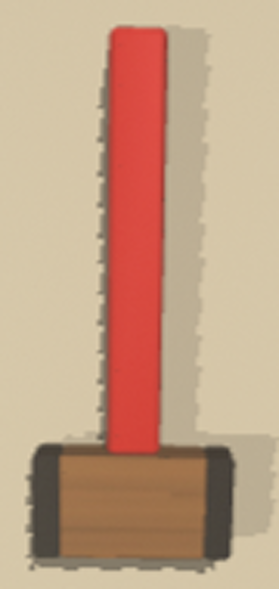

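Run:
```python
from fit import *
f=load('w2')
M=[(-95,10,11),(-95,-10,11),(50,38,15),(90,38,15),(50,-38,15),(90,-38,15),(50,10,11),(50,-10,11)]
P=un(235,30,3.1,[(167,28),(110,28),(232,455),(230,558),(34,455),(34,558),(160,453),(107,453)])
for F in (fit,fitk):
    x,r=F([(f,M,P)],.011,[.503,-.248,.186]); print(np.round(x,4),np.degrees(x[2]),'\n',np.round(r,1).tolist())
```

```text
[ 0.502  -0.2466  0.1823] 10.442227392675644 
 [[0.4, -1.3], [-0.7, -1.6], [1.3, 0.8], [0.6, 0.9], [-1.1, 0.0], [-0.4, 0.1], [0.1, 0.5], [-0.1, 0.3]]
[ 0.5014 -0.2467  0.1827 -0.0428] 10.469803572891903 
 [[0.2, 0.2], [-0.6, -0.1], [1.3, 0.4], [0.7, 0.4], [-1.0, -0.4], [-0.4, -0.3], [0.1, 0.0], [-0.1, -0.2]]
```

Run:
```python
from h import *
goal([.5097,-.2452,.06],np.radians(100.45));
```

```text
shift [ 0.1406  0.0466 -0.0007] rot [ 0.014  0.    -0.001] deg 0.8 len 0.148
```

```bash
python3 -m crank '[[0.07,0.0466,-0.0007,0.014,0,-0.001,0.6],[0.14,0.0466,-0.0007,0.014,0,-0.001,0.6],[0.14,0.0466,-0.0007,0.014,0,-0.001,0.6],[0.14,0.0466,-0.0007,0.014,0,-0.001,0.6],[0.14,0.0466,-0.0007,0.014,0,-0.001,0.6]]' 40
python3 - <<'E'
from h import *
goal([.5097,-.2452,.004],np.radians(100.45)); snap('wrist','w3');
E
```

```text
t: 4.18
eef_pos: [0.5108, -0.2461, 0.0622]
ee_rot: [-1.935, 1.568, -0.185]
force: [-0.1, -0.2, 0.2]
width: 0.0527
shift [0.0582 0.0011 0.0011] rot [-0.003 -0.001  0.003] deg 0.2 len 0.058
```

View pics/w3.png

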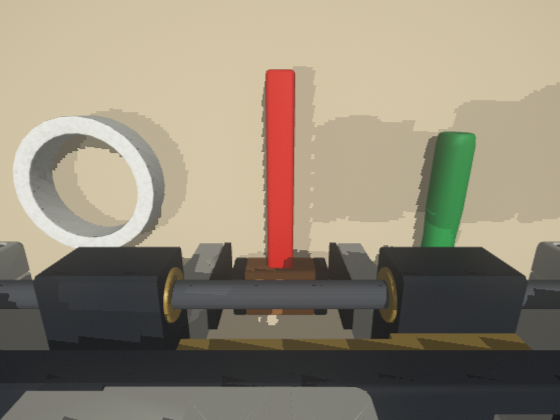

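The handle is centred between the fingers, at column 281. I'll go down and grip.

```bash
python3 -m crank '[[0.04,0.001,0.001,0,0,0,0.6],[0.057,0.001,0.001,0,0,0,0.6],[0.057,0.001,0.001,0,0,0,0.6],[0.057,0.001,0.001,0,0,0,0.2],[0.057,0.001,0.001,0,0,0,0.1],[0.057,0.001,0.001,0,0,0,0],[0.057,0.001,0.001,0,0,0,0],[0.057,0.001,0.001,0,0,0,0],[0.057,0.001,0.001,0,0,0,0]]' 40
python3 - <<'E'
from h import *
print(get_state()['force'],get_state()['width'])
E
```

```text
t: 5.35
eef_pos: [0.5082, -0.2452, 0.0039]
ee_rot: [-1.534, 1.57, 0.213]
force: [-0.1, -0.1, -0.0]
width: 0.0011
[-0.08989187 -0.14948933 -0.0079814 ] 0.0010655151923130803
```

The fingers shut to 1 mm, so nothing is gripped. I'll look before doing anything else.

Run:
```python
from h import *
snap('wrist','w4'); snap('side','d4'); snap('scene','s4')
crop('side' if 0 else 'd4',230,140,420,290,4,'c_d4'); crop('s4',190,170,390,330,4,'c_s4')
```

```text
(no output)
```

View pics/w4.png

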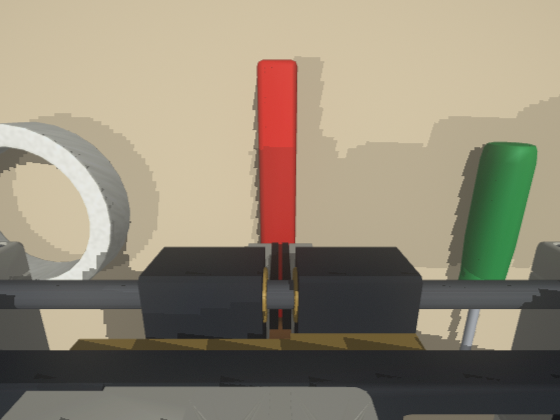

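View pics/c_d4.png

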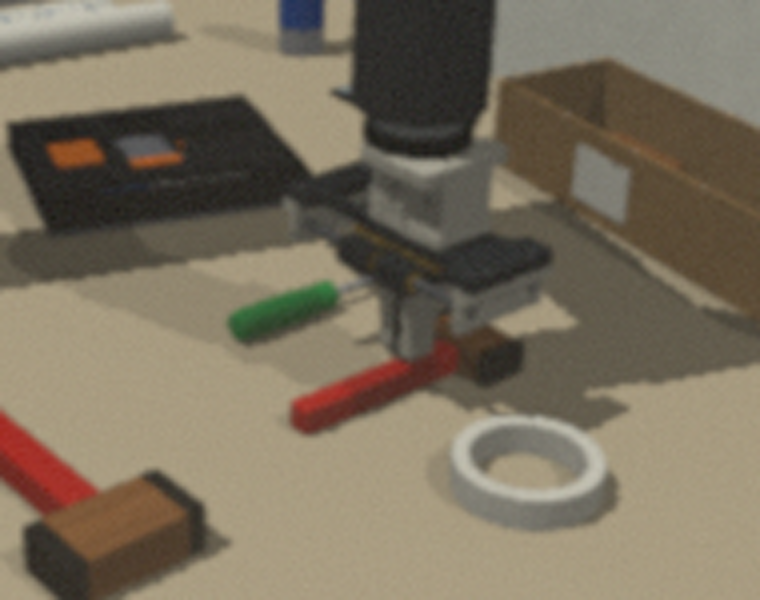

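View pics/c_s4.png

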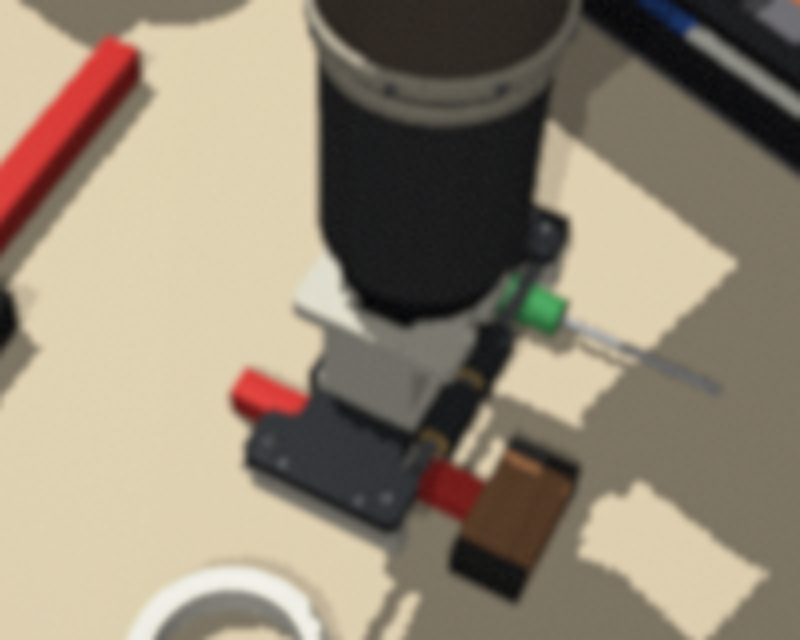

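```bash
python3 - <<'E'
from h import *
g=load('d4');s=load('s4');w=load('w4');p,Rt,st=tool();print(p,np.round(Rt,3),st['q'])
for z in (.004,.024,.044):
    for n,f,(a,b) in (('side',g,(230,140)),('scene',s,(190,170))):
        u,v=proj(f,[p[0],p[1],z]); print(n,z,round((u-a)*4),round((v-b)*4))
    print('wrist',np.round(proj(w,[p[0],p[1],z]),1))
# mallet handle width in wrist w4 at tail & at z=.022
c,_=ray(w,0,0); print('cam',c, Rt.T@(c-p)); 
for u,v in [(258,240),(297,240),(258,66),(297,66)]: print(np.round(pt(w,u,v,.022),4))
E
python3 - <<'E'
import sys; sys.path.insert(0,'.')
import os; os.chdir('.')
from h import *
crop('w4',200,50,360,350,2,'c_w4'); crop('d4',300,200,370,240,10,'c_d4b')
E
```

```text
[ 0.50827284 -0.24522977  0.00393779] [[ 0.001 -0.984 -0.176]
 [ 0.    -0.176  0.984]
 [-1.    -0.001 -0.   ]] [-1.02941540e-01  3.83857152e-01 -4.68436104e-01 -3.70903826e-04
 -7.17591925e-01 -1.29075180e+00]
side 0.004 404 378
scene 0.004 403 469
wrist [278.3 240.1]
side 0.024 405 355
scene 0.024 404 449
wrist [278.1 254. ]
side 0.044 406 331
scene 0.044 406 429
wrist [277.9 271.3]
cam [ 0.43196029 -0.25790242  0.18706918] [-0.18320428  0.07717906  0.00094545]
[ 0.5027 -0.2577  0.022 ]
[ 0.4988 -0.2361  0.022 ]
[ 0.4136 -0.2719  0.022 ]
[ 0.4103 -0.2534  0.022 ]
```

View pics/c_d4b.png

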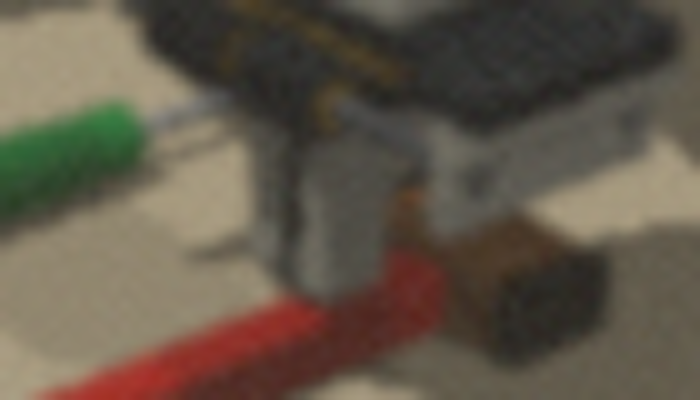

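View pics/c_w4.png

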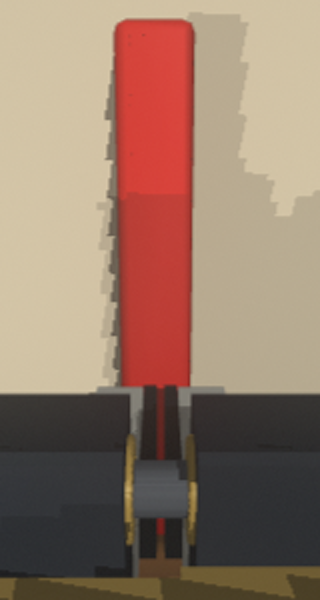

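The wrist-picture and side-crop geometry both put the fingertips at about z 0.022–0.026. They are closed just above the handle, about 20 mm higher than the reported TCP of 0.004. The mallet hasn't moved. I'll open, go down in small steps with an eye on the force, and look again.

```bash
python3 -m crank '[[-0.006,0,0,0,0,0,0.6],[-0.006,0,0,0,0,0,0.6],[-0.006,0,0,0,0,0,0.6],[-0.002,0,0,0,0,0,0.6],[0.004,0,0,0,0,0,0.6],[0.008,0,0,0,0,0,0.6],[0.008,0,0,0,0,0,0.6]]' 40
python3 - <<'E'
from h import *
print(get_state()['force'])
snap('side','d5');snap('wrist','w5'); crop('d5',300,200,370,240,10,'c_d5b')
E
```

```text
t: 6.38
eef_pos: [0.5078, -0.2452, -0.0047]
ee_rot: [0.238, 1.57, 1.985]
force: [0.3, -0.6, 0.2]
width: 0.0524
[ 0.26681044 -0.6092888   0.18040199]
```

View pics/c_d5b.png

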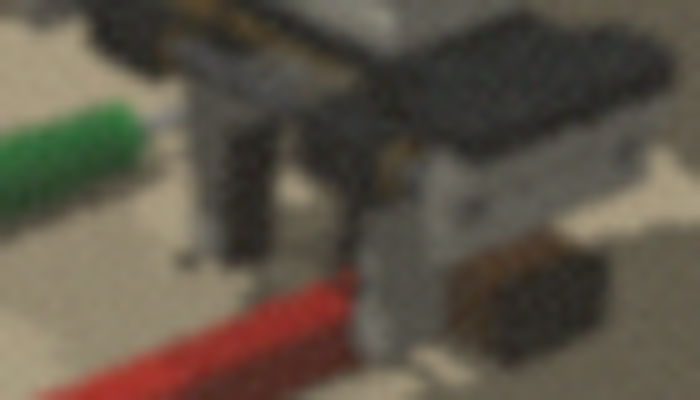

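View pics/w5.png

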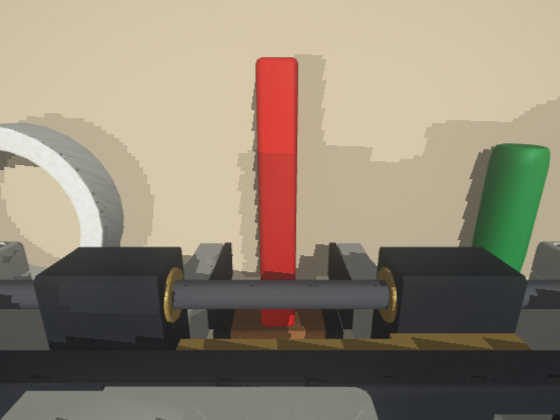

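Reported z is −0.005 and there is no table contact, so the offset is real. I'll go down further in 3–4 mm steps and watch the force.

```bash
python3 -m crank '[[0.004,0.001,0,0,0,0,0.6],[0.008,0.001,0,0,0,0,0.6],[0.008,0.001,0,0,0,0,0.6]]'; python3 -m crank '[[0.003,0,0,0,0,0,0.6],[0.003,0,0,0,0,0,0.6]]'
python3 - <<'E'
from h import *
snap('side','d6'); crop('d6',300,200,370,240,10,'c_d6b')
E
```

```text
t: 6.85
eef_pos: [0.5069, -0.2454, -0.0125]
ee_rot: [-0.907, 1.57, 0.841]
force: [0.7, -0.1, -0.2]
width: 0.0526
t: 7.1
eef_pos: [0.5071, -0.2453, -0.0153]
ee_rot: [-1.339, 1.57, 0.408]
force: [-0.2, 0.0, -0.0]
width: 0.0527
```

View pics/c_d6b.png

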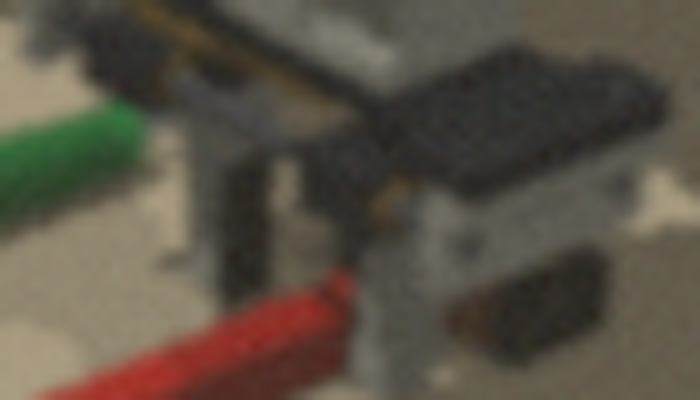

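```bash
python3 -m crank '[[0.001,0,0,0,0,0,0.2],[0.001,0,0,0,0,0,0.1],[0.001,0,0,0,0,0,0],[0.001,0,0,0,0,0,0],[0.001,0,0,0,0,0,0],[0.001,0,0,0,0,0,0]]' 40
```

```text
t: 7.9
eef_pos: [0.5073, -0.2454, -0.016]
ee_rot: [-1.629, 1.57, 0.118]
force: [0.5, -1.1, 0.7]
width: 0.0198
```

Gripped: the opening is 19.8 mm and the handle is 20 mm wide. Now I'll lift and look.

```bash
python3 -m crank '[[-0.03,0,0,0,0,0,0],[-0.07,0,0,0,0,0,0],[-0.12,0,0,0,0,0,0],[-0.12,0,0,0,0,0,0],[-0.12,0,0,0,0,0,0]]'
python3 - <<'E'
from h import *
snap('wrist','w7');snap('side','d7'); crop('d7',230,110,420,260,4,'c_d7')
goal([.4988,.2069,.10],np.radians(-99.35))
E
```

```text
t: 8.52
eef_pos: [0.5067, -0.2451, 0.1036]
ee_rot: [-1.035, 1.57, 0.712]
force: [-0.4, 0.0, -2.2]
width: 0.0194
shift [ 0.003  -0.0721  0.4463] rot [-2.802e+00  2.000e-03  1.000e-03] deg 160.5 len 0.452
```

View pics/w7.png

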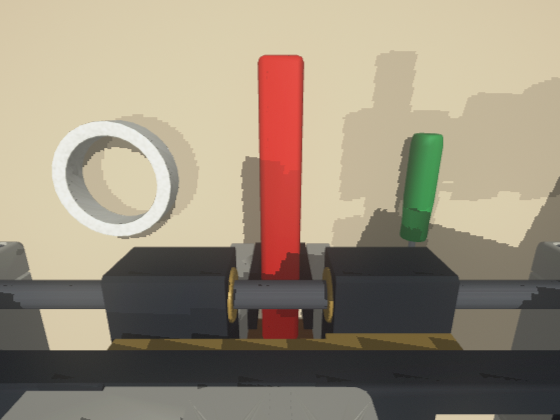

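View pics/c_d7.png

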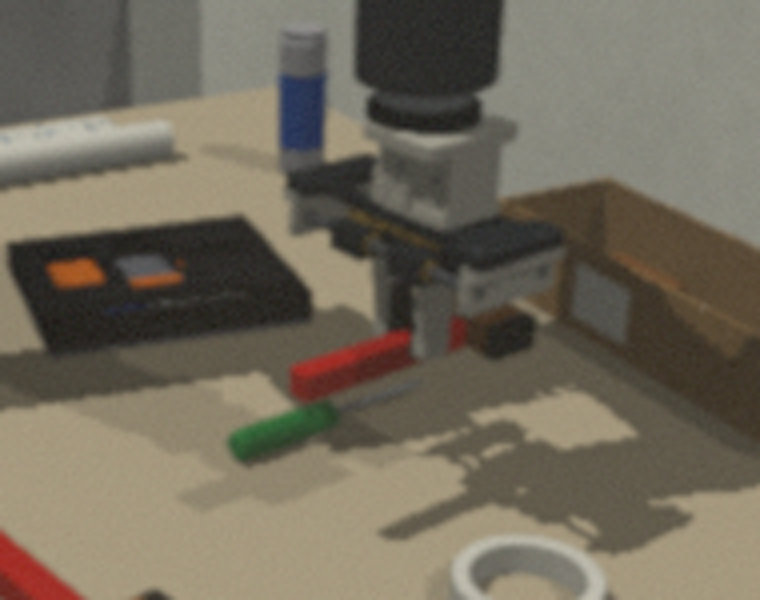

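The mallet is held by its handle and hangs nearly level. Next I'll carry it to above the cutout with a +160° turn (wx −2.80).

```bash
python3 -m crank '[[-0.01,-0.072,0.446,-1.86,0,0,0],[-0.01,-0.072,0.446,-1.86,0,0,0],[-0.01,-0.072,0.446,-1.86,0,0,0],[-0.01,-0.072,0.446,-1.86,0,0,0],[-0.01,-0.072,0.446,-1.86,0,0,0],[-0.01,-0.072,0.446,-1.86,0,0,0],[-0.01,-0.072,0.446,-1.86,0,0,0],[-0.01,-0.072,0.446,-1.86,0,0,0],[-0.01,-0.072,0.446,-1.86,0,0,0],[-0.01,-0.072,0.446,-1.86,0,0,0]]'
python3 - <<'E'
from h import *
goal([.4988,.2069,.10],np.radians(-99.35));print(get_state()['width'])
E
```

```text
t: 9.88
eef_pos: [0.4987, 0.2063, 0.1124]
ee_rot: [0.438, 1.569, -2.231]
force: [0.8, 0.1, -0.9]
width: 0.0193
shift [ 0.0124 -0.0006 -0.0004] rot [-0.935  0.002  0.   ] deg 53.6 len 0.012
0.019337379979924418
```

```bash
python3 -m crank '[[0.012,-0.0006,-0.0004,-0.935,0.002,0,0],[0.012,-0.0006,-0.0004,-0.935,0.002,0,0],[0.012,-0.0006,-0.0004,-0.935,0.002,0,0],[0.012,-0.0006,-0.0004,-0.935,0.002,0,0],[0.012,-0.0006,-0.0004,-0.935,0.002,0,0],[0.012,-0.0006,-0.0004,-0.935,0.002,0,0],[0.012,-0.0006,-0.0004,-0.935,0.002,0,0]]'
python3 - <<'E'
from h import *
goal([.4988,.2069,.10],np.radians(-99.35));print(get_state()['width'])
for n in('wrist','side','scene'): snap(n,n[0]+'8')
crop('s8',290,60,470,230,3.5,'c_s8');crop('s8',290,60,470,230,3.5,'c_s8')
E
```

```text
t: 10.75
eef_pos: [0.4994, 0.2068, 0.1013]
ee_rot: [2.413, 1.569, 0.668]
force: [-0.3, 0.3, -0.6]
width: 0.0198
shift [ 0.0013 -0.0006 -0.    ] rot [-0.011 -0.001 -0.001] deg 0.6 len 0.001
0.019812010398183512
```

View pics/w8.png

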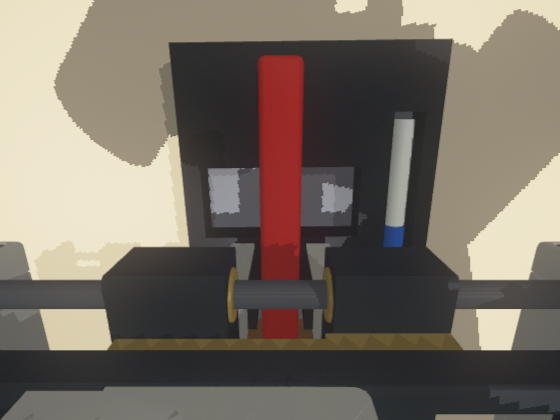

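View pics/s8.png

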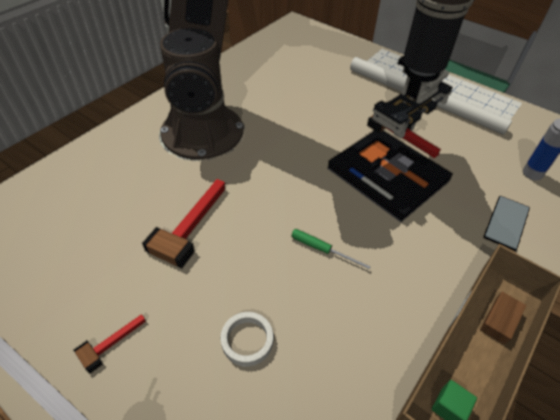

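View pics/c_s8.png

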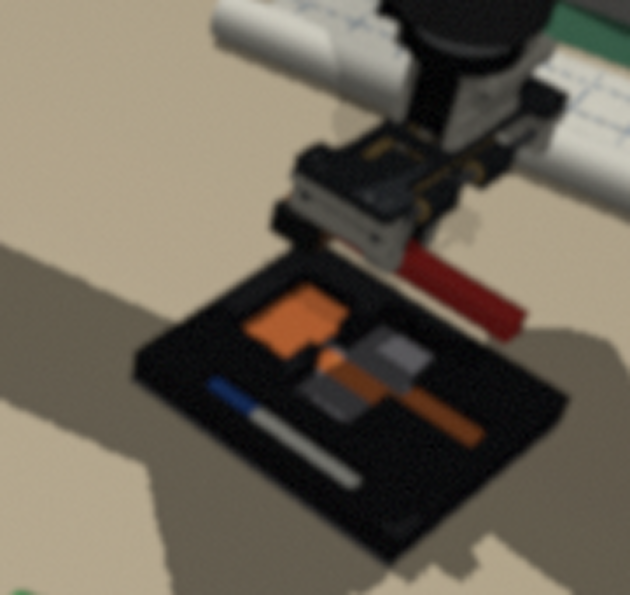

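Wrist picture: the handle's centre line is at column 281 and the notch runs from about 207 to 357, centre 282, so it is aligned. I'll go down to just above the tray and check again.

```bash
python3 -m crank '[[0.04,-0.0006,0,-0.008,0,0,0],[0.07,-0.0006,0,-0.008,0,0,0],[0.07,-0.0006,0,-0.008,0,0,0],[0.07,-0.0006,0,-0.008,0,0,0]]'
python3 - <<'E'
from h import *
goal([.4988,.2069,.01],np.radians(-99.35));print(get_state()['width'])
for n in('wrist','side','scene'): snap(n,n[0]+'9' if n!='side' else 'd9')
crop('s9',310,100,470,230,4.6,'c_s9');crop('d9',215,110,325,205,7,'c_d9')
E
```

```text
t: 11.4
eef_pos: [0.5, 0.2077, 0.0331]
ee_rot: [2.326, 1.567, 0.593]
force: [0.1, 0.9, -0.8]
width: 0.0194
shift [ 0.0231 -0.0011  0.0011] rot [ 0.001 -0.003 -0.003] deg 0.2 len 0.023
0.019404208881117074
```

View pics/w9.png

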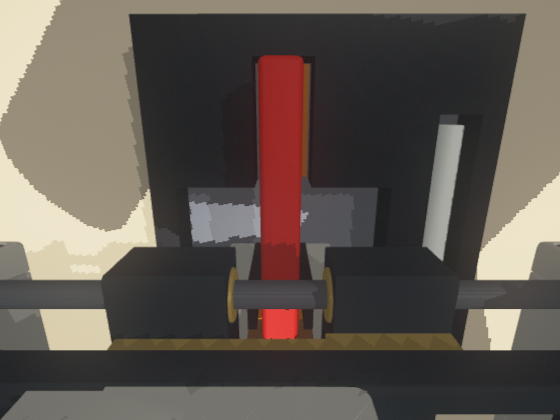

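View pics/c_s9.png

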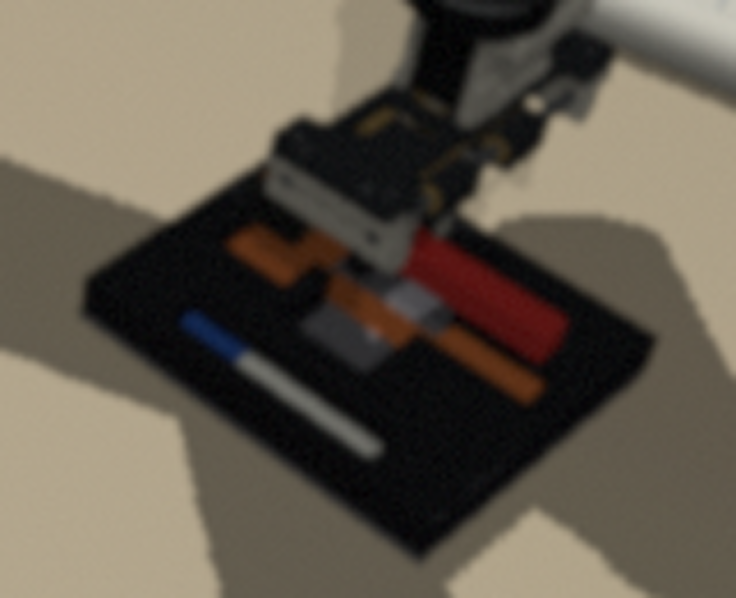

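View pics/c_d9.png

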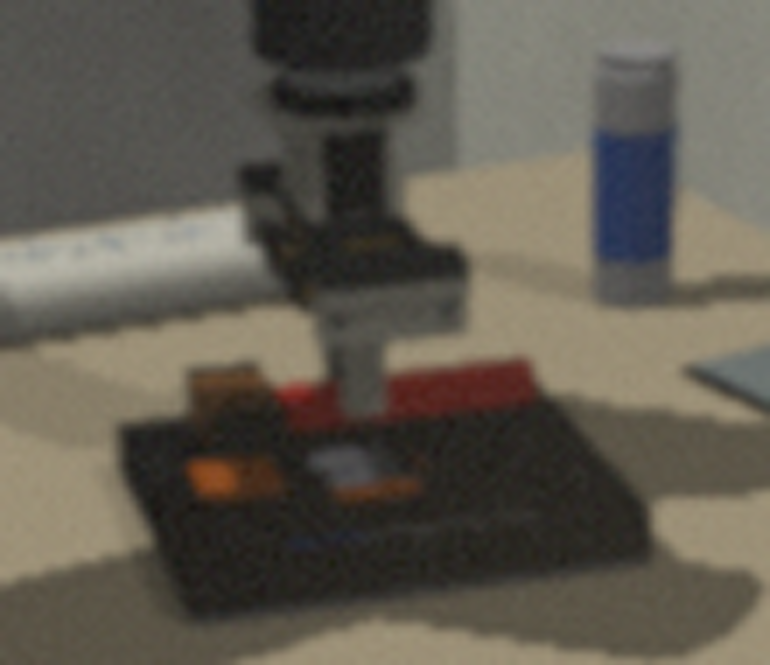

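```bash
python3 -m crank '[[0.0,-0.001,0.0015,0,0,0,0],[0.01,-0.001,0.0015,0,0,0,0],[0.02,-0.001,0.0015,0,0,0,0],[0.026,-0.001,0.0015,0,0,0,0],[0.026,-0.001,0.0015,0,0,0,0]]'
python3 - <<'E'
from h import *
goal([.4988,.2069,.002],np.radians(-99.35));print(get_state()['force'],get_state()['moment'])
snap('wrist','w10')
E
```

```text
t: 12.18
eef_pos: [0.4977, 0.2056, 0.0051]
ee_rot: [2.32, 1.57, 0.588]
force: [0.3, -1.4, -1.3]
width: 0.0197
shift [ 0.0031  0.0009 -0.0015] rot [ 0.001 -0.001 -0.001] deg 0.1 len 0.004
[ 0.30188784 -1.41704201 -1.27649801] [-0.04154569 -0.0282701   0.003193  ]
```

View pics/w10.png

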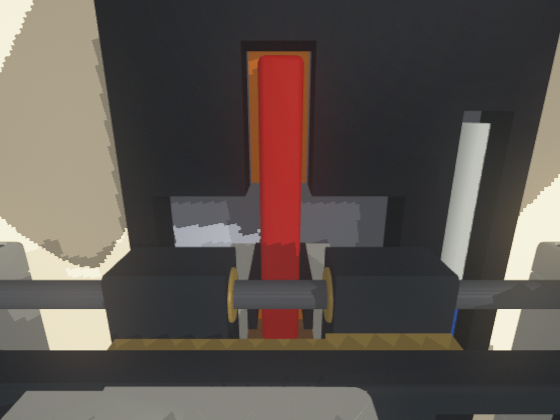

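The handle lies inside the slot. The rim spans columns 242–315 and the handle 258–303, with clearance at the tail end too. Now I'll press down in small steps.

```bash
python3 -m crank '[[0.003,0.0005,-0.001,0,0,0,0],[0.005,0.0005,-0.001,0,0,0,0],[0.007,0.0005,-0.001,0,0,0,0],[0.007,0.0005,-0.001,0,0,0,0]]' 50;  python3 -m crank '[[0.002,0,0,0,0,0,0],[0.004,0,0,0,0,0,0],[0.004,0,0,0,0,0,0]]' 50
```

```text
t: 12.72
eef_pos: [0.4991, 0.2072, -0.0005]
ee_rot: [2.392, 1.567, 0.659]
force: [-0.0, 0.8, 3.0]
width: 0.0196
t: 13.1
eef_pos: [0.4991, 0.2072, -0.0046]
ee_rot: [2.404, 1.567, 0.672]
force: [-0.7, 0.2, 4.4]
width: 0.0195
```

```bash
python3 -m crank '[[0.002,0,0,0,0,0,0],[0.003,0,0,0,0,0,0],[0.003,0,0,0,0,0,0]]' 50;  python3 -m crank '[[0.002,0,0,0,0,0,0],[0.003,0,0,0,0,0,0],[0.003,0,0,0,0,0,0]]' 50;python3 - <<'E'
from h import *
print(get_state()['force'],get_state()['moment'])
snap('wrist','w11');snap('side','d11');snap('scene','s11');crop('s11',310,100,470,230,4.6,'c_s11');crop('d11',215,110,325,205,7,'c_d11')
E
```

```text
t: 13.48
eef_pos: [0.4992, 0.2072, -0.0062]
ee_rot: [2.334, 1.567, 0.602]
force: [-7.2, -0.4, 19.7]
width: 0.0195
t: 13.85
eef_pos: [0.4993, 0.2073, -0.0065]
ee_rot: [2.252, 1.566, 0.521]
force: [-17.2, -3.8, 51.0]
width: 0.0193
[-17.24786441  -3.76613912  51.02481516] [-1.31546158  6.53097571 -0.07505236]
```

View pics/w11.png

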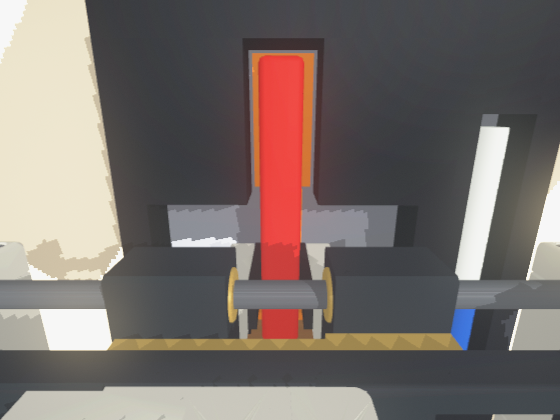

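View pics/c_d11.png

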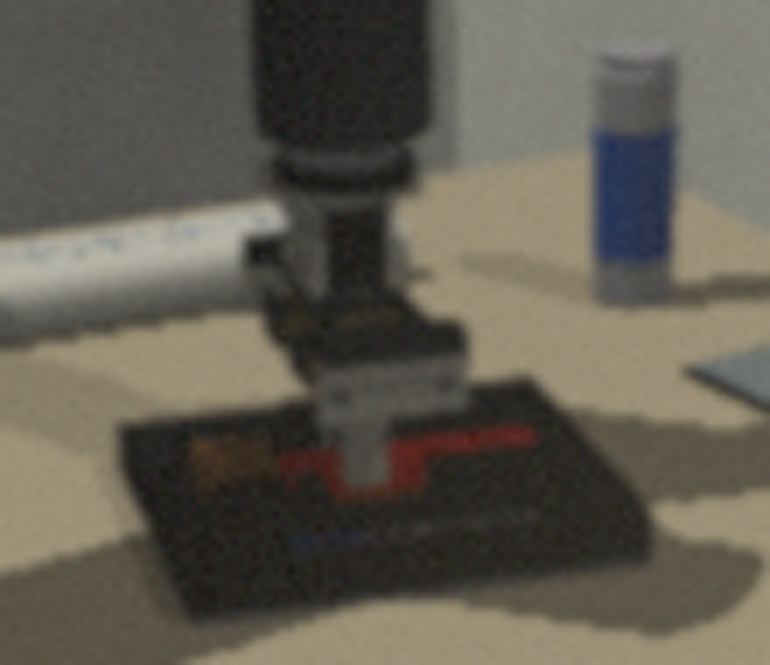

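The arm stopped hard at reported z −0.0063, close to the −0.006 expected for fully home, and the handle now looks level with the tray. I'll take off the load, let go inside the notch and rise.

```bash
python3 -m crank '[[-0.003,0,0,0,0,0,0],[-0.0045,0,0,0,0,0,0],[-0.0045,0,0,0,0,0,0.3],[-0.0045,0,0,0,0,0,0.45],[-0.0045,0,0,0,0,0,0.45],[-0.0045,0,0,0,0,0,0.45]]'; python3 -m crank '[[-0.02,0,0,0,0,0,0.45],[-0.05,0,0,0,0,0,0.45],[-0.1,-0.03,0,0,0,0,0.45],[-0.15,-0.06,0,0,0,0,0.45],[-0.15,-0.06,0,0,0,0,0.45],[-0.15,-0.06,0,0,0,0,0.45]]' ;python3 - <<'E'
from h import *
print(get_state()['force'],get_state()['moment'])
snap('wrist','w12');snap('side','d12');snap('scene','s12');crop('s12',310,100,470,230,4.6,'c_s12');crop('d12',215,150,325,205,7,'c_d12'); crop('w12',160,0,400,240,2.5,'c_w12')
E
```

```text
t: 14.75
eef_pos: [0.4987, 0.2068, -0.0067]
ee_rot: [2.398, 1.569, 0.665]
force: [0.1, 0.2, -0.4]
width: 0.039
t: 15.5
eef_pos: [0.439, 0.2164, 0.1435]
ee_rot: [2.538, 1.567, 0.806]
force: [-0.5, -0.4, -1.1]
width: 0.0395
[-0.51978638 -0.4375033  -1.10894787] [-0.01976075  0.06330526  0.05675984]
```

View pics/w12.png

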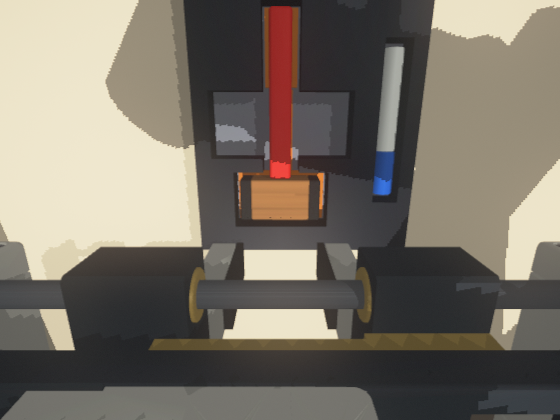

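View pics/c_d12.png

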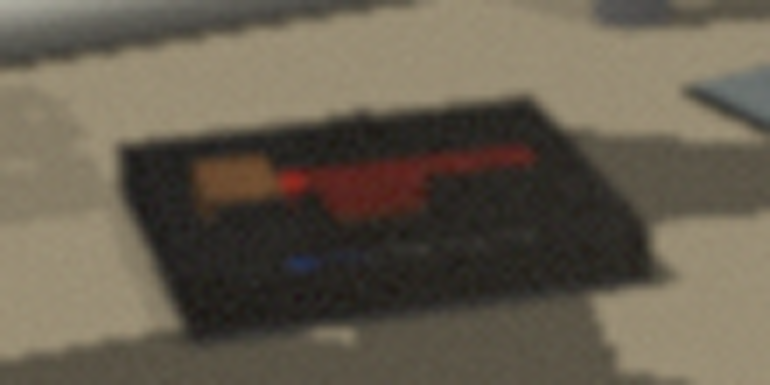

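View pics/c_s12.png

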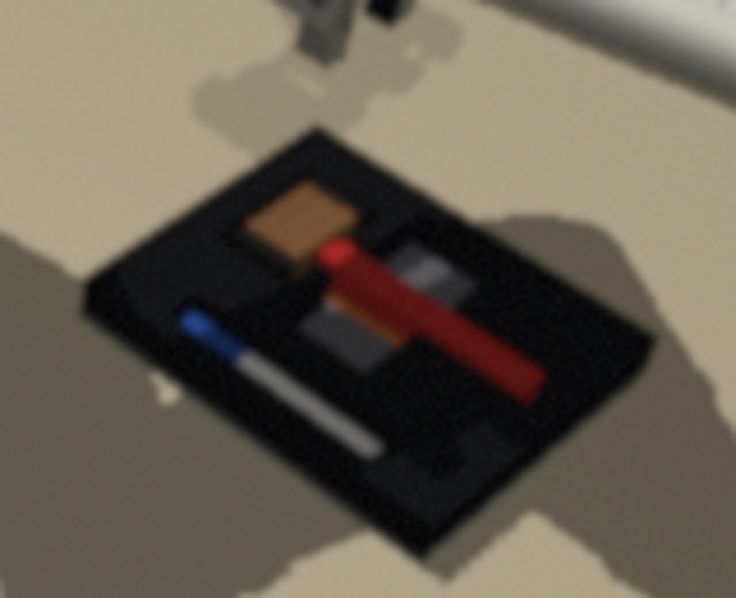

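View pics/c_w12.png

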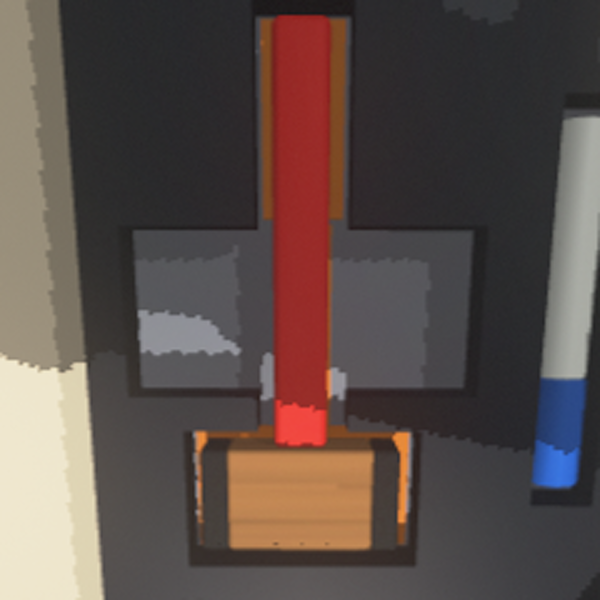

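The mallet is in the cutout and released. The scene crop looks flush, so I'll check numerically by fitting its pose with free height and pitch, measured against the rim in the same pictures.

Run:
```python
from fit import *
w=load('w12')
def P6(p,m):
    m=np.array(m)/1e3; return np.array(p[:3])+R.from_euler('ZYX',[p[3],p[4],0]).apply(m)
def solve(obs,g,lock=None):
    r=lambda p:np.concatenate([np.array(proj(f,P6(p,m)))-px for f,M,P in obs for m,px in zip(M,P)])
    s=least_squares(r,g,x_scale=[.1]*5); return s.x,r(s.x).reshape(-1,2)
M=[(-95,-10,11),(-95,10,11),(50,-10,11),(50,10,11),(90,-38,15),(90,38,15),(50,-38,15),(50,38,15)]
Pm=un(160,0,2.5,[(275,16),(331,16),(276,444),(327,444),(203,549),(400,549),(202,447),(400,447)])
x,r=solve([(w,M,Pm)],[.504,.206,.021,2.98,0]); print('mallet',np.round(x,4),np.round(r,1).tolist())
T=[(-30,-65,11),(-30,65,11),(30,-65,11),(30,65,11),(97,-45,11),(97,45,11),(43,-45,11),(43,45,11)]
Pt=un(160,0,2.5,[(119,227),(488,227),(127,397),(477,397),(188,566),(416,566),(188,430),(416,430)])
x,r=solve([(w,T,Pt)],[.504,.206,.021,2.98,0]); print('tray',np.round(x,4),np.round(r,1).tolist())
# side & scene predictions of handle tail top corners for home and raised
for n,(a,b,s) in {'d12':(215,150,7),'s12':(310,100,4.6)}.items():
    f=load(n)
    for dz in (0,8): print(n,dz,[tuple(np.round((np.array(proj(f,P6([.504,.206,.021+dz/1e3,2.9787,0],m)))-(a,b)+.5)*s).astype(int)) for m in [(-95,10,11),(-95,-10,11),(-122,125,11),(-122,-80,11),(122,-80,11)]])
```

```text
mallet [ 0.5048  0.2065  0.017   2.9783 -0.0332] [[-0.8, 0.1], [0.7, 0.1], [-0.3, 0.3], [0.3, 0.3], [0.2, -0.4], [-0.4, -0.1], [-0.6, -0.3], [1.0, -0.1]]
tray [ 0.5034  0.2065  0.0183  2.9796 -0.007 ] [[0.0, -0.2], [-0.6, -0.0], [0.8, -0.2], [-0.4, 0.0], [0.4, -0.3], [-0.4, -0.1], [-1.7, 0.3], [2.0, 0.5]]
d12 0 [(np.int64(539), np.int64(155)), (np.int64(528), np.int64(142)), (np.int64(656), np.int64(229)), (np.int64(536), np.int64(94)), (np.int64(120), np.int64(142))]
d12 8 [(np.int64(539), np.int64(141)), (np.int64(528), np.int64(128)), (np.int64(656), np.int64(214)), (np.int64(536), np.int64(81)), (np.int64(119), np.int64(129))]
s12 0 [(np.int64(526), np.int64(387)), (np.int64(547), np.int64(369)), (np.int64(435), np.int64(525)), (np.int64(663), np.int64(336)), (np.int64(319), np.int64(121))]
s12 8 [(np.int64(530), np.int64(377)), (np.int64(552), np.int64(359)), (np.int64(439), np.int64(515)), (np.int64(667), np.int64(325)), (np.int64(321), np.int64(111))]
```

The fit puts the mallet 1.4 mm and 0.1° from the tray's own pose. Its height matches the rim (z 0.017 against 0.018 in the same picture), and the tail corners in the scene and side pictures match "home" rather than "raised". The screwdriver is where it was and the gripper is clear, so I'm handing in.

Run:
```python
from station import job_done,get_state
s=get_state(); print(s['t'],s['force']); print(job_done())
```

```text
15.65 [-0.19796109  0.16728236  0.24190358]
the job is handed in; nothing more can be done
None
```

The middle-sized red mallet is in the T-shaped cutout, pressed down and released. I handed in at 15.65 s of the 38 s allowed, and no verdict was reported.

**What I did:** I gripped it mid-handle, turned it about 160° to match the cutout and laid it in. I then pressed down with the fingers still holding it until it hit a hard stop at 51 N, let go inside the finger notch and rose clear.

**Last checks:**
- **Position:** the mallet fits within about 1.5 mm and 0.1° of the tray's own pose in the wrist picture.
- **Height:** the handle is level with the tray to within about 2 mm. The hard stop came at a reported z of −0.0063, against −0.006 predicted for fully home. The scene and side pictures also match "home" rather than "raised".
- **Surroundings:** the screwdriver had not moved in the later pictures, and the gripper is clear with about zero force.

**What failed or disagreed:**
- **First grasp:** it closed on air just above the handle, because the fingertips sit about 20 mm higher than the reported TCP. I opened and went lower in small steps, and the second grasp held.
- **Tilt:** the last fit gave the mallet about 1.9° of pitch, or 1.5° relative to the tray. That is close to the measuring noise and under the 5.7° limit.
- **Pressing force:** the wrist showed only about 4–5 N while the holder moved, against the stated 8 N or so.

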